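# Key a flatted lens cell in its V-saddle and lock it

### The arm

A 6-joint arm with a two-finger parallel gripper is mounted at the origin on the work surface. World frame = base frame: x ahead of the robot, y to its left, z up, the work surface at z = 0. Lengths are in m, angles in rad, forces in N, time in s.
With the tool pointing down it reaches from about 0.225 to 0.875 m from the base axis. Payload 3.4 kg.
Tool frame: the origin (TCP) lies at the very end of the fingers, on their centre line; the grasp point (between the pads) lies 19 mm behind it (grip_depth is the distance from the TCP to the grasp point, in m); x points along the fingers, z is the direction in which the jaws open and shut, and the axes are right-handed (so a half turn about x gives the same grasp; the last joint's range is limited). The gripper opens to 85 mm and grips with 20 to 120 N. Pads are 22 mm wide; open, the fingers measure 114 mm over their backs; the gripper's body (76 mm by 85 mm) begins 54 mm behind the grasp point. The pads swing forward as they close: fully open they stand 13 mm farther back than shut.
Start: joints at [-1.465, 0.276, 1.505, -0, 1.361, -0.121], TCP at [0.129, -0.56, 0.231] pointing down, gripper open.
Joint ranges: [-2.89, 2.89], [-0.75, 2.08], [0.22, 2.7], [-1.18, 4.32], [0.11, 2.71], [-2.7, 2.7]. Speed limits (rad/s): [2.57, 2.57, 3.14, 3.14, 3.14, 3.14].

### API

Orientations are given as a unit quaternion [w, x, y, z].
In Python, from rig import get_state, get_image, sign_off, grip_depth gives the robot as it stands. The module is installed in compiled form; this text tells all that it offers.
- The arm moves only by the tool arm_command, never from a script. Its argument "series" is a list of rows, each an object with "dp": the shift along the tool's x, y, z scaled (see below), a list of three; "angular": the turn, a rotation vector about the tool's x, y, z scaled (see below), a list of three; "gripper": the finger opening in mm, from 0 to 85.4. A call has exactly 8 rows; each row shifts and turns the pose as measured when the row begins, along the tool's axes as they then stand; what a row does not reach is not made up. The controller multiplies each number of a shift by 0.12 m and each number of a turn by 90 degrees. A row lasts 1/8 s, in which the tool goes at most 62.5 mm and 10.7 degrees, less where a joint would pass 70% of its speed; a pose out of reach is approached as far as the arm can. A call with a number of a shift or a turn outside -1 to 1 is refused whole. A call with a gripper value outside its range is refused whole. The fingers move at their own pace and stop on an object; "grip_force" is the grip in N (left out, the last holds). Time passes only in rows, so rows that do not move let the fingers close, or fill a call up. It gives the time, the measured TCP pose, the force and the opening at its end, in the units of the state.
- get_state(): the state, without advancing time (a new reading comes with each control period).
- get_image(name): name is "scene" or "top" or "wrist"; returns a dict with "image" (400x640x3 uint8, blue, green, red), "depth" (400x640 float32, m along the optical axis (not along the pixel's ray), 0 where there is no reading), "mtx" (3x3 intrinsics, pixels), "view" (4x4, takes a point from world to camera coordinates); the wrist camera has in their place "mount" (4x4, takes a point from camera to tool coordinates, whose origin is the TCP and whose axes are the tool frame's). Camera axes: x right, y up, looking along -z (the intrinsics and any distortion apply to the point x, -y, -z); pixel columns grow to the right and rows downward; lengths in m; the calibration is good to about 2 mm. A picture is of the moment at which its call begins: read the wrist's pose just before it.
- sign_off(): hands the job in, once; it reports no verdict.
The state is a dict: "clock": time; "qpos": joint angles; "qd": joint speeds; "effort": joint torques, N m; "position": TCP position; "ee_rot": TCP orientation; "contact_force": force on the tool from outside, world axes, zero at the start; "moment": the same for the moment, N m; "width": finger opening in m.
Only numpy, scipy, OpenCV 4.12 (cv2) and the standard library are available. Lean on these libraries where they do the work, as an engineer would, in place of code of your own. Each camera call takes 0.05 s, during which the arm holds its last target. There are 200 camera calls.

### The job

Take the black lens cell with the yellow flat from the wooden rack and set it in the middle of the blue saddle's aluminium V with its flat not yet up; there roll it in the V until you feel its flat level on top. Then turn the orange knob clockwise until it clicks over and the brass keeper has slid across the flat, and leave the cell and knob like that. Leave the other things on the bench where they are.

Things in the scene. Friction and masses are not known exactly. Their poses are not given: they have to be found in the camera images.
- cell_center (a point): Centre of the black lens cell, a disc 80 mm in diameter, 24 mm thick, 0.15 kg, standing on edge, glass in both faces. One yellow flat, 35 mm across, is cut 36 mm from the centre. y: the disc's axis; z: outward normal of the flat (z up: flat level on top). Starts with the flat 50 to 104 degrees from up. Pinch across the 24 mm from above, or leaning up to 45 degrees about the disc's axis.
- rack: Wooden rack, fixed: base 110 x 190 mm, origin under its centre, with a 90-degree V-trough 180 mm long along its y. The walls end 57 mm above the bench; the discs rest in it with their axis along y, 72 mm above the bench, 42 mm each side of the middle (which on which side varies).
- filter_center (a point): Centre of the red filter holder: a full round disc 80 mm in diameter, 24 mm thick, amber glass, in the same rack trough. To be left alone.
- vee (a point): Where the cell's centre lies when seated in the saddle's V, 72 mm above the bench. y points along the V to the tower and knob, z up. The 90-degree V is 44 mm long (y), its walls end 57 mm above the bench; a 57 mm high stop plate stands at y = -24 mm. A pinched cell rolls here as the hand swings about the disc's axis; if its flat turns to a V wall (109 to 161 degrees from up) it drops and catches.
- saddle: Blue saddle, fixed: base 110 mm (x) by 290 mm (y), origin under its centre; same axes as the V point, which is at y = -90 mm. Grey tower 44 x 40 mm (x, y), 125 mm high, at y = 0, guides the brass keeper. Grey gear box 80 x 78 mm, 50 mm high, under the knob at y = +100 mm.
- knob_grip (a point): Grip point on the axis of the orange knob, 85 mm above the bench, 190 mm along y from the V's centre. The grip is a bar 60 mm long (this frame's x), 14 mm wide (y), from 64 to 98 mm above the bench. It turns about the vertical, clockwise from above; its frame turns with it.
- lock_knob (a joint): Angle of the orange knob in rad: 0 at the start, grows clockwise seen from above, stop at 1.4. An over-centre toggle resists, with about 0.11 N m at 0 falling to none at 0.7, where it clicks over: beyond it the toggle carries the knob to 1.4; let go earlier it falls back to 0. It drives the keeper.
- keeper (a joint): Travel in m of the brass keeper, a bar 22 mm wide and 8 mm thick, underside 110 mm above the bench (2 mm above the level flat). 0: withdrawn, tip 60 mm from the V's centre towards the tower; 0.064: tip 4 mm past the centre, across the flat. If the flat is more than about 10 degrees off level it runs into the cell instead.
- brass_weight: Brass weight 28 mm in diameter, 34 mm high, standing between rack and saddle; origin under its centre. To be left alone.
- foil_pan: Foil pan 160 mm in diameter, 25 mm high; origin under its centre. To be left alone.
- beaker: Glass beaker 66 mm in diameter, 85 mm high; origin under its centre. To be left alone.
- sanitiser: White bottle with green cap, 60 mm in diameter, 150 mm high; origin under its centre. To be left alone.
- screwdriver: Yellow screwdriver 180 mm long, lying. To be left alone.
- goggles: Safety goggles 140 mm wide, 50 mm high, lying on the bench. To be left alone.

How it is judged:
On the way, in this order (a step that is already met when the one before it is completed fails the run):
1. the lens cell sits in the saddle's V, its flat not yet up (horizontal distance between cell_center and vee below 0.012 m and z of cell_center in the frame of vee below 0.003 m and angle between cell_center's own z axis and vertical above 0.3 rad), for 0.2 s.
2. it has been rolled in the V until its flat is level on top, the knob not yet turned (horizontal distance between cell_center and vee below 0.012 m and z of cell_center in the frame of vee below 0.003 m and angle between cell_center's own z axis and vertical below 0.17 rad and value of joint lock_knob below 0.3 rad), for 0.2 s.
3. the knob is past its click (value of joint lock_knob above 1.25 rad), for 0.2 s.
At the end, for the whole second after the job is handed in: The lens cell rests in the saddle's V (centre within 14 mm of the V's centre in plan, 3 mm in height), its flat up within 0.17 rad, the knob past its click (beyond 1.25 rad) and the keeper across the flat (travel over 58 mm) (horizontal distance between cell_center and vee below 0.014 m and z of cell_center in the frame of vee between -0.003 and 0.003 m and angle between cell_center's own z axis and vertical below 0.17 rad and value of joint lock_knob above 1.25 rad and value of joint keeper above 0.058 m); the robot touches nothing.
It fails at once if the red filter holder is shifted by more than 20 mm (distance of filter_center from where it was at the start of the episode above 0.02 m).
It fails at once if another thing on the bench is shifted by more than 30 mm (distance of any of brass_weight, foil_pan, beaker, sanitiser, screwdriver, goggles from where it was at the start of the episode above 0.03 m).
It also fails if it takes over 72 s, if anything falls off the work surface, if the arm or the gripper's body presses on something with over 40 N, if the wrist force passes 120 N, or if a joint passes its speed limit or range.

## Working session

There is one attempt and no reset: what is moved stays moved. The work goes in short steps, Python scripts to look and compute and a tool call to move; the robot and the scene stay as the last step left them, time stands still between calls to the robot, and variables do not carry over. Pictures are saved under pics/ and viewed, about 8 in all and at most 12, crops included, and the job is handed in when it is done.

Besides the shell and the picture viewer there is one more tool, called after ">>>" in YAML: its name, and indented under it one key for each argument. arm_command: Moves the arm, as the interface text tells. Its arguments: {"type":"object","properties":{"series":{"type":"array","items":{"type":"object","properties":{"dp":{"type":"array","items":{"type":"number"}},"angular":{"type":"array","items":{"type":"number"}},"gripper":{"type":"number"}}}},"grip_force":{"type":"number"}},"required":["series"]}

```bash
mkdir -p pics; ls; python3 - <<'E'
from rig import *
import cv2,numpy as np,pickle
print(get_state(),grip_depth)
d={n:get_image(n) for n in("scene","top")}
pickle.dump(d,open('d0.pkl','wb'))
for n in d:
  cv2.imwrite(f'pics/{n}0.png',d[n]['image']); print(n,d[n]['mtx'],d[n]['view'],d[n].keys())
E
```

```text
pics
{'clock': 0.0, 'qpos': array([-1.46498852e+00,  2.76602519e-01,  1.50613190e+00,  1.42663273e-05,
        1.36068299e+00, -1.21035938e-01]), 'qd': array([-8.61663349e-05, -2.00051847e-04, -7.69768959e-04,  6.45322266e-04,
       -8.68714139e-04,  4.39079498e-04]), 'effort': array([ 1.05314706e-03, -4.16774333e+01, -2.45803142e+01, -3.35227833e-04,
        1.05753084e-02, -5.31011480e-06]), 'position': array([ 0.12924359, -0.55975232,  0.2304359 ]), 'ee_rot': array([ 0.55292666,  0.44066165,  0.55382504, -0.43973543]), 'contact_force': array([ 0.4405123 , -0.19560621,  0.54324885]), 'moment': array([-0.04338209,  0.0300838 ,  0.04084361]), 'width': 0.08488243067650476} 0.0187
scene [[502.13569181   0.         316.24203654]
 [  0.         502.13569181 199.87281793]
 [  0.           0.           1.        ]] [[ 0.1173886   0.99304745 -0.00875707 -0.06262569]
 [-0.8387992   0.10386774  0.5344412   0.45801164]
 [ 0.53163504 -0.05539188  0.84516029 -1.70310856]
 [ 0.          0.          0.          1.        ]] dict_keys(['image', 'depth', 'mtx', 'view'])
top [[391.3842136    0.         317.26499375]
 [  0.         391.3842136  200.59593893]
 [  0.           0.           1.        ]] [[ 0.02751564 -0.99923972  0.02762014 -0.03945456]
 [ 0.98356586  0.03199565  0.17769211 -0.60924066]
 [-0.17844074  0.02227692  0.98369845 -1.02716105]
 [ 0.          0.          0.          1.        ]] dict_keys(['image', 'depth', 'mtx', 'view'])
```

View pics/scene0.png

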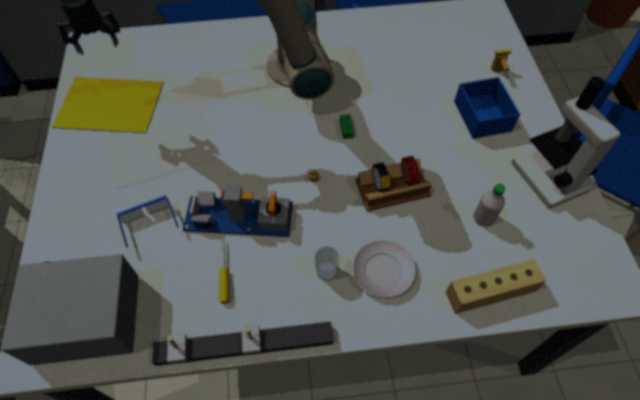

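View pics/top0.png

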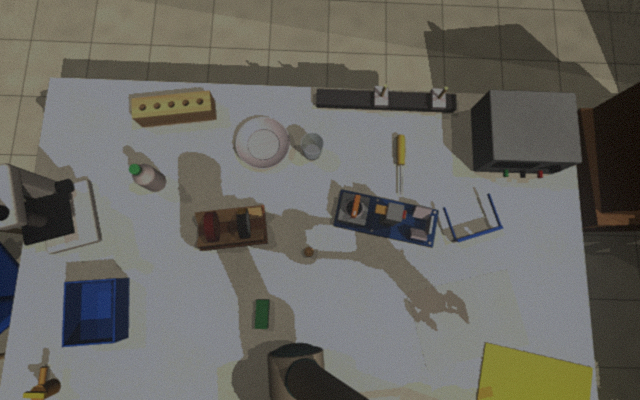

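The pictures show the rack at scene (393,185) / top (232,226), with the black cell at top (243,222) and the red filter at (209,226). The saddle has its knob at top (352,207) and its V at (425,222), so saddle +y is roughly world +y. Next I measure from depth and zoomed crops.

```bash
cat > h.py <<'E'
import numpy as np,cv2,pickle
def cloud(d):
    h,w=d['depth'].shape; u,v=np.meshgrid(np.arange(w),np.arange(h)); K=d['mtx']; z=d['depth']
    P=np.stack([(u-K[0,2])/K[0,0]*z,-(v-K[1,2])/K[1,1]*z,-z],-1)
    V=d['view']; return (P-V[:3,3])@V[:3,:3]   # R^T (p-t)
def ray(d,u,v,z):
    K=d['mtx'];V=d['view'];r=np.array([(u-K[0,2])/K[0,0],-(v-K[1,2])/K[1,1],-1])@V[:3,:3];o=-V[:3,3]@V[:3,:3]
    return o+r*(z-o[2])/r[2]
E
python3 - <<'E'
from h import *
d=pickle.load(open('d0.pkl','rb'))
for n in d:
    I=d[n]['image'];H=cv2.cvtColor(I,cv2.COLOR_BGR2HSV);P=cloud(d[n]);ok=d[n]['depth']>0
    reg=(P[...,0]>.2)&(P[...,0]<.9)&(abs(P[...,1])<.6)&ok
    h,s,v=H[...,0].astype(int),H[...,1],H[...,2]
    for nm,m in dict(orange=(h>5)&(h<17)&(s>190)&(v>120),blue=(h>100)&(h<125)&(s>140),red=((h<5)|(h>174))&(s>150)&(v>50),wood=(h>5)&(h<18)&(s>100)&(v<140)).items():
        m=(m&reg).astype(np.uint8);c,l,st,ce=cv2.connectedComponentsWithStats(m)
        for i in range(1,c):
            if st[i,4]>25:
                q=P[l==i];print(n,nm,st[i],ce[i].round(1),np.percentile(q,[2,50,98],axis=0).round(3).tolist())
s=d['scene']['image'][145:245,170:440];t=d['top']['image'][180:260,185:445]
f=lambda a:cv2.resize(cv2.convertScaleAbs(a,alpha=1.8),(800,int(a.shape[0]*800/a.shape[1])),interpolation=cv2.INTER_CUBIC)
cv2.imwrite('pics/crop1.png',np.vstack([f(s),f(t)]))
E
```

```text
scene blue [ 455   79   58   59 2020] [480.7 108.7] [[0.218, 0.48, 0.002], [0.294, 0.54, 0.036], [0.386, 0.598, 0.081]]
scene blue [118 197  47  19 103] [140.6 205.8] [[0.518, -0.533, 0.043], [0.537, -0.477, 0.048], [0.557, -0.416, 0.052]]
scene blue [ 184  199  105   37 1567] [230.4 220.6] [[0.53, -0.357, 0.007], [0.599, -0.254, 0.013], [0.646, -0.105, 0.033]]
scene red [408 158  11  19 128] [413.2 167.2] [[0.515, 0.251, 0.09], [0.543, 0.261, 0.108], [0.56, 0.272, 0.115]]
scene wood [ 356  159   75   52 1776] [392.6 187.7] [[0.497, 0.125, 0.006], [0.566, 0.219, 0.033], [0.595, 0.306, 0.097]]
scene wood [267 193  11  23 163] [272. 205.] [[0.575, -0.137, 0.062], [0.602, -0.122, 0.095], [0.623, -0.113, 0.101]]
scene wood [447 287  10  18  59] [451.7 295.6] [[0.862, 0.289, 0.01], [0.881, 0.292, 0.031], [0.898, 0.295, 0.056]]
top blue [458 226  44  15  95] [479.5 233.3] [[0.513, -0.532, 0.046], [0.535, -0.472, 0.049], [0.556, -0.415, 0.053]]
top blue [  64  279   53   67 1600] [ 99.7 308.4] [[0.226, 0.482, 0.002], [0.304, 0.558, 0.006], [0.377, 0.598, 0.082]]
top wood [135 104  81  23 48
[... 191 characters left out ...]
.112, 0.103]]
top wood [211 205  55  39 654] [237.4 221.7] [[0.492, 0.129, 0.009], [0.553, 0.209, 0.04], [0.59, 0.25, 0.094]]
top wood [375 208  12   7  36] [381.3 211.3] [[0.569, -0.199, 0.112], [0.576, -0.189, 0.119], [0.585, -0.171, 0.122]]
top wood [196 212  13  15  72] [200.5 216.8] [[0.538, 0.272, 0.014], [0.557, 0.298, 0.05], [0.569, 0.308, 0.087]]
top wood [250 233  14   8  50] [256.7 236.7] [[0.497, 0.124, 0.045], [0.505, 0.139, 0.052], [0.516, 0.158, 0.059]]
top wood [197 236  27  11  77] [207.5 242.8] [[0.477, 0.231, 0.036], [0.485, 0.277, 0.053], [0.5, 0.299, 0.059]]
top wood [305 248   8   8  52] [308.3 251.4] [[0.462, -0.011, 0.018], [0.472, -0.0, 0.026], [0.481, 0.008, 0.037]]
```

View pics/crop1.png

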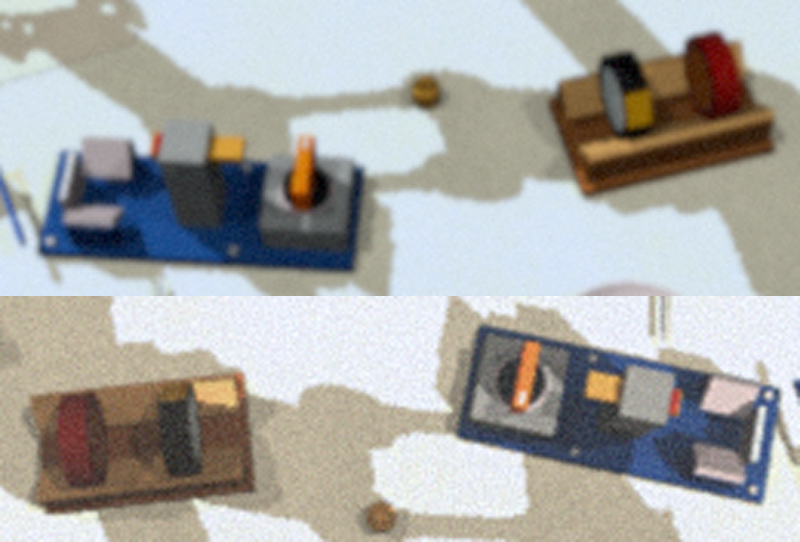

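```bash
python3 - <<'E'
from h import *
d=pickle.load(open('d0.pkl','rb'))
def rect(q,t):
    r=cv2.minAreaRect(q[:,:2].astype(np.float32)*1000);b=cv2.boxPoints(r);e=[b[1]-b[0],b[2]-b[1]];L=e[int(np.linalg.norm(e[1])>np.linalg.norm(e[0]))]
    L=L*np.sign(L[1]);print(t,np.round(r[0],1),np.round(sorted(r[1]),1),'yaw of y',np.degrees(np.arctan2(-L[0],L[1])).round(2),len(q))
for n in d:
    P=cloud(d[n]);ok=(d[n]['depth']>0).astype(np.uint8)
    x,y,z=P[...,0],P[...,1],P[...,2]
    def comp(lo,hi,X,Y,er=0):
        m=((z>lo)&(z<hi)&(x>X[0])&(x<X[1])&(y>Y[0])&(y<Y[1])).astype(np.uint8)&ok
        c,l,st,_=cv2.connectedComponentsWithStats(m);return P[l==1+np.argmax(st[1:,4])]
    S=((.48,.68),(-.40,-.06));R=((.43,.63),(.09,.34))
    rect(comp(.006,.2,*S),n+' saddle');rect(comp(.006,.2,*R),n+' rack')
    rect(comp(.120,.135,*S),n+' tower')
    rect(comp(.09,.106,(.48,.68),(-.16,-.08)),n+' knob top')
    rect(comp(.044,.055,(.48,.68),(-.2,-.06)),n+' box')
    for Y in ((.10,.215),(.215,.33)):
        q=comp(.065,.13,R[0],Y);rect(q,n+' disc');print(q[:,2].max(),q[:,:].mean(0))
    u=P[(z>.05)&(z<.062)&(y<-.27)&(y>-.4)&(x>.5)&(x<.66)&(ok>0)];print('V walls',u.mean(0),np.percentile(u,[2,98],axis=0).round(3).tolist())
E
```

```text
scene saddle [ 559.6 -216.8] [146.8 290.2] yaw of y -10.28 4253
scene rack [535.  219.3] [115.  195.4] yaw of y 6.98 2755
scene tower [ 574.1 -220.1] [46.8 47.5] yaw of y 78.55 259
scene knob top [ 593.4 -121.4] [14.3 61.8] yaw of y 79.82 118
scene box [ 593.2 -121.9] [78.4 81.5] yaw of y 79.49 509
scene disc [540.5 176.1] [26.  80.2] yaw of y -80.73 357
0.11639390070904683 [0.55002033 0.17459852 0.09524213]
scene disc [528.3 259.5] [27.1 82.4] yaw of y -81.35 375
0.11883103361953681 [0.53757187 0.25727948 0.09517548]
V walls [ 0.55860772 -0.31511515  0.05450352] [[0.515, -0.339, 0.05], [0.606, -0.281, 0.06]]
top saddle [ 576.2 -221.8] [116.2 291.4] yaw of y -9.96 3830
top rack [535.4 216. ] [113.2 193. ] yaw of y 8.56 2670
top tower [ 575.5 -222.2] [45.2 54.4] yaw of y -11.48 282
top knob top [ 593.3 -122.9] [13.8 59.2] yaw of y 79.72 124
top box [ 593.8 -123.1] [78.  80.9] yaw of y 79.43 536
top disc [539.9 174.5] [24.7 79.4] yaw of y -82.39 334
0.11801811508831953 [0.53647259 0.17225495 0.10027994]
top disc [527.8 258. ] [25.8 79.7] yaw of y -82.18 380
0.11713791780054843 [0.52519723 0.25488435 0.09992539]
V walls [ 0.55845467 -0.31652541  0.0550062 ] [[0.513, -0.341, 0.05], [0.605, -0.282, 0.061]]
```

```bash
cat >> h.py <<'E'
from scipy.spatial.transform import Rotation as Ro
VEE=np.array([.5587,-.3095,.072]);CELL=np.array([.5402,.1753,.072]);SY,RY=-10.4,8.3
def pose(c,yaw,lean,r,flip=False):
    """tool at lean (deg, + = hand toward local +x) about local y through c; TCP r outward of c along the hand"""
    o=Ro.from_euler('ZY',[yaw,lean],degrees=True)
    out=o.apply([0,0,1]);z=o.apply([0,-1 if flip else 1,0]);x=-out
    return c+r*out,Ro.from_matrix(np.c_[x,np.cross(z,x),z])
def cur(s):
    return np.array(s['position']),Ro.from_quat(np.roll(s['ee_rot'],-1))
def rows(p,R,p1,R1,n):
    """n equal rows from p,R to p1,R1 in scaled tool units"""
    rv=(R.inv()*R1).as_rotvec()/n;st=(p1-p)/n;o=[]
    for i in range(n):
        o.append((np.round(R.inv().apply(st)/.12,3).tolist(),np.round(rv/(np.pi/2),3).tolist()));R=R*Ro.from_rotvec(rv)
    print('step mm',np.linalg.norm(st)*1e3,'deg',np.degrees(np.linalg.norm(rv)));[print(a) for a in o]
def say(s):
    p,R=cur(s);print('t',s['clock'],'p',p.round(4),'x',R.as_matrix()[:,0].round(3),'z',R.as_matrix()[:,2].round(3),'F',s['contact_force'].round(1),'w',round(s['width'],4),'q',s['qpos'].round(2))
E
python3 - <<'E'
from h import *
from rig import get_state
d=pickle.load(open('d0.pkl','rb'))
e=Ro.from_euler('Z',RY,degrees=True)
for n in d:
    I=d[n]['image'];H=cv2.cvtColor(I,cv2.COLOR_BGR2HSV).astype(int);P=cloud(d[n])
    L=e.inv().apply((P-CELL).reshape(-1,3)).reshape(P.shape)
    near=(abs(L[...,1])<.016)&(np.hypot(L[...,0],L[...,2])<.05)&(L[...,2]>-.01)
    m=near&(H[...,0]>19)&(H[...,0]<34)&(H[...,1]>130)&(H[...,2]>50)
    q=L[m];print(n,m.sum(),near.sum());
    if len(q)>5:
        c=q.mean(0);print(c,'phi by mean',np.degrees(np.arctan2(c[0],c[2])),'min/max ang',np.percentile(np.degrees(np.arctan2(q[:,0],q[:,2])),[3,97]));
        k=np.polyfit(q[:,2],q[:,0],1);print('plane normal ang',90+np.degrees(np.arctan(k[0])), np.percentile(np.hypot(q[:,0],q[:,2]),[5,50,95]))
    v,u=np.nonzero(m);print(u.min() if len(u) else 0,u.max() if len(u) else 0,v.min() if len(v) else 0,v.max() if len(v) else 0)
s=get_state();say(s);p,R=cur(s)
for f in(0,1):print('flip',f,np.degrees((R.inv()*pose(CELL,RY,0,0,f)[1]).as_rotvec()))
E
```

```text
scene 100 365
[0.02874511 0.00148225 0.0202439 ] phi by mean 54.844671224142274 min/max ang [31.75201873 81.0360233 ]
plane normal ang 60.78383583621845 [0.03182234 0.0364601  0.04034395]
381 389 175 187
top 0 338
0 0 0 0
t 0.1 p [ 0.1293 -0.5598  0.2305] x [-0.     0.002 -1.   ] z [ 0.225 -0.974 -0.002] F [-0.1  1.  -0.2] w 0.0852 q [-1.46  0.28  1.51  0.    1.36 -0.12]
flip 0 [-1.75306873e+02  1.37502614e-02 -1.48948420e-01]
flip 1 [ 4.69306387 -0.09730756 -0.008983  ]
```

```bash
python3 - <<'E'
from h import *
from rig import get_state
p,R=cur(get_state())
p1,R1=pose(CELL,RY,28,.10,True);print(p1)
rows(p,R,p1,R1,16)
E
```

```text
[0.58665542 0.18207711 0.16029476]
step mm 54.64747006485661 deg 1.774490596189944
([0.037, 0.319, -0.323], [0.003, 0.001, -0.019])
([0.028, 0.318, -0.324], [0.003, 0.001, -0.019])
([0.018, 0.317, -0.326], [0.003, 0.001, -0.019])
([0.009, 0.316, -0.328], [0.003, 0.001, -0.019])
([-0.0, 0.315, -0.329], [0.003, 0.001, -0.019])
([-0.009, 0.313, -0.331], [0.003, 0.001, -0.019])
([-0.018, 0.311, -0.332], [0.003, 0.001, -0.019])
([-0.027, 0.308, -0.334], [0.003, 0.001, -0.019])
([-0.036, 0.306, -0.336], [0.003, 0.001, -0.019])
([-0.045, 0.303, -0.337], [0.003, 0.001, -0.019])
([-0.054, 0.3, -0.339], [0.003, 0.001, -0.019])
([-0.063, 0.296, -0.34], [0.003, 0.001, -0.019])
([-0.071, 0.292, -0.342], [0.003, 0.001, -0.019])
([-0.08, 0.288, -0.343], [0.003, 0.001, -0.019])
([-0.088, 0.284, -0.345], [0.003, 0.001, -0.019])
([-0.097, 0.279, -0.346], [0.003, 0.001, -0.019])
```

>>> arm_command:
  series:
    - {"dp":[0,0.32,-0.32],"angular":[0,0,-0.02],"gripper":60}
    - {"dp":[0,0.32,-0.32],"angular":[0,0,-0.02],"gripper":60}
    - {"dp":[-0.01,0.32,-0.33],"angular":[0,0,-0.02],"gripper":60}
    - {"dp":[-0.02,0.32,-0.33],"angular":[0,0,-0.02],"gripper":60}
    - {"dp":[-0.03,0.32,-0.33],"angular":[0,0,-0.02],"gripper":60}
    - {"dp":[-0.04,0.31,-0.33],"angular":[0,0,-0.02],"gripper":60}
    - {"dp":[-0.05,0.31,-0.33],"angular":[0,0,-0.02],"gripper":60}
    - {"dp":[-0.05,0.31,-0.33],"angular":[0,0,-0.02],"gripper":60}
  grip_force: 40

```text
clock: 1.1
position: [0.3607, -0.1778, 0.2179]
ee_rot: [0.49, 0.369, 0.604, -0.51]
contact_force: [0.7, -0.8, 0.3]
width: 0.0604
```

```bash
cat > go.py <<'E'
import sys
from h import *
from rig import get_state
# go.py where lean r n [dx dy dz world offset mm]
w,lean,r,n=sys.argv[1],*map(float,sys.argv[2:5]);off=np.array(list(map(float,sys.argv[5:8])) or [0,0,0])/1e3
s=get_state();say(s);p,R=cur(s)
c,y={'cell':(CELL,RY),'vee':(VEE,SY)}[w]
p1,R1=pose(c+off,y,lean,r,True);print('target',p1.round(4));rows(p,R,p1,R1,int(n))
E
python3 go.py cell 28 .1 10
```

```text
t 1.1 p [ 0.3607 -0.1778  0.2179] x [-0.248 -0.054 -0.967] z [ 0.215 -0.977 -0.001] F [ 0.7 -0.8  0.3] w 0.0604 q [-0.48  0.15  1.74 -0.16  1.45  0.91]
target [0.5867 0.1821 0.1603]
step mm 42.88292301324465 deg 1.3913084749007123
([-0.017, 0.253, -0.252], [0.004, 0.002, -0.015])
([-0.022, 0.25, -0.254], [0.004, 0.002, -0.015])
([-0.027, 0.248, -0.256], [0.004, 0.002, -0.015])
([-0.032, 0.246, -0.258], [0.004, 0.002, -0.015])
([-0.037, 0.243, -0.259], [0.004, 0.002, -0.015])
([-0.042, 0.24, -0.261], [0.004, 0.002, -0.015])
([-0.047, 0.238, -0.263], [0.004, 0.002, -0.015])
([-0.051, 0.235, -0.264], [0.004, 0.002, -0.015])
([-0.056, 0.232, -0.266], [0.004, 0.002, -0.015])
([-0.061, 0.229, -0.268], [0.004, 0.002, -0.015])
```

>>> arm_command:
  series:
    - {"dp":[-0.06,0.31,-0.32],"angular":[0.005,0,-0.02],"gripper":60}
    - {"dp":[-0.06,0.31,-0.32],"angular":[0.005,0,-0.02],"gripper":60}
    - {"dp":[-0.06,0.31,-0.32],"angular":[0.005,0,-0.02],"gripper":60}
    - {"dp":[-0.06,0.3,-0.32],"angular":[0.005,0,-0.02],"gripper":60}
    - {"dp":[-0.06,0.3,-0.33],"angular":[0.005,0,-0.02],"gripper":60}
    - {"dp":[-0.07,0.29,-0.33],"angular":[0.005,0,-0.02],"gripper":60}
    - {"dp":[-0.06,0.29,-0.33],"angular":[0.005,0,-0.02],"gripper":60}
    - {"dp":[-0.03,0.28,-0.33],"angular":[0.005,0,-0.02],"gripper":60}

```text
clock: 2.1
position: [0.589, 0.1961, 0.1598]
ee_rot: [0.41, 0.302, 0.628, -0.588]
contact_force: [0.8, -0.7, 0.3]
width: 0.0601
```

```bash
python3 go.py cell 28 .1 4
python3 - <<'E'
from h import *
from rig import *
s=get_state();w=get_image('wrist');pickle.dump((s,w),open('w1.pkl','wb'))
cv2.imwrite('pics/w1.png',cv2.convertScaleAbs(w['image'],alpha=1.5));print(w['mount'])
E
```

```text
t 2.1 p [0.589  0.1961 0.1598] x [-0.482 -0.102 -0.87 ] z [ 0.16  -0.987  0.028] F [ 0.8 -0.7  0.3] w 0.0601 q [ 0.21  0.68  1.1  -0.    1.87  1.63]
target [0.5867 0.1821 0.1603]
step mm 3.549425217908707 deg 0.5832496230969767
([0.004, -0.008, 0.028], [0.0, 0.005, 0.004])
([0.004, -0.008, 0.028], [0.0, 0.005, 0.004])
([0.004, -0.008, 0.028], [0.0, 0.005, 0.004])
([0.004, -0.008, 0.028], [0.0, 0.005, 0.004])
[[ 5.44257465e-04  2.67953563e-01 -9.63431675e-01 -1.42597166e-01]
 [-1.06674425e-03  9.63431425e-01  2.67952891e-01  6.83164092e-02]
 [ 9.99999283e-01  8.81899841e-04  8.10192669e-04 -2.39333293e-04]
 [ 0.00000000e+00  0.00000000e+00  0.00000000e+00  1.00000000e+00]]
```

View pics/w1.png

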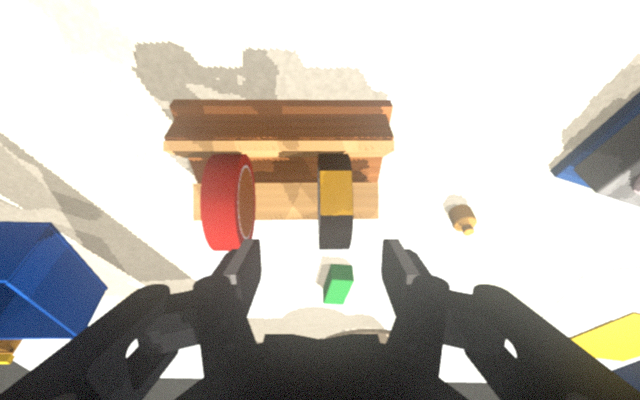

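The wrist view shows the cell at (335,200) with its yellow flat facing the camera (rows 170–212), the red filter at (229,200) and the rack square to the view. I measure the cell's centre and flat angle from it.

```bash
cat >> h.py <<'E'
def wcloud(s,w):
    h,ww=w['depth'].shape;u,v=np.meshgrid(np.arange(ww),np.arange(h));K=w['mtx'];z=w['depth']
    P=np.stack([(u-K[0,2])/K[0,0]*z,-(v-K[1,2])/K[1,1]*z,-z],-1)
    T=P@w['mount'][:3,:3].T+w['mount'][:3,3];p,R=cur(s);return (T.reshape(-1,3)@R.as_matrix().T+p).reshape(P.shape)
def flat(P,I,c,yaw,ok):
    H=cv2.cvtColor(I,cv2.COLOR_BGR2HSV).astype(int);e=Ro.from_euler('Z',yaw,degrees=True)
    L=e.inv().apply((P-c).reshape(-1,3)).reshape(P.shape)
    m=ok&(abs(L[...,1])<.025)&(abs(L[...,0])<.05)&(L[...,2]>-.015)&(L[...,2]<.05)
    rim=L[m];y=L[m&(H[...,0]>17)&(H[...,0]<34)&(H[...,1]>120)]
    print('disc y',np.percentile(rim[:,1],[3,50,97]).round(4),'x',np.percentile(rim[:,0],[2,98]).round(4),'zmax',np.percentile(rim[:,2],99).round(4),len(rim))
    a=y.mean(0);_,_,V=np.linalg.svd(y-a);n=V[2]*np.sign(V[2]@a)
    print('yellow',len(y),a.round(4),'y',np.percentile(y[:,1],[3,97]).round(4),'phi mean',np.degrees(np.arctan2(a[0],a[2])).round(1),'phi normal',np.degrees(np.arctan2(n[0],n[2])).round(1),'n',n.round(3),'dist',(n@a).round(4))
E
python3 - <<'E'
from h import *
s,w=pickle.load(open('w1.pkl','rb'))
flat(wcloud(s,w),w['image'],CELL,RY,w['depth']>0)
E
```

```text
disc y [-0.0101  0.0018  0.0133] x [-0.0173  0.0389] zmax 0.0401 3220
yellow 1450 [0.0288 0.0009 0.0202] y [-0.0101  0.0118] phi mean 55.0 phi normal 55.9 n [ 0.828 -0.006  0.56 ] dist 0.0352
```

>>> arm_command:
  series:
    - {"dp":[0.0,-0.01,0.04],"angular":[0,0.007,0.005],"gripper":56}
    - {"dp":[0.0,-0.01,0.035],"angular":[0,0.007,0.005],"gripper":56}
    - {"dp":[0.01,-0.01,0.03],"angular":[0,0.006,0.005],"gripper":56}
    - {"dp":[0.05,0,0],"angular":[0,0,0],"gripper":56}
    - {"dp":[0.05,0,0],"angular":[0,0,0],"gripper":56}
    - {"dp":[0.05,0,0],"angular":[0,0,0],"gripper":56}
    - {"dp":[0.05,0,0],"angular":[0,0,0],"gripper":56}
    - {"dp":[0,0,0],"angular":[0,0,0],"gripper":56}

```text
clock: 3.15
position: [0.5757, 0.1842, 0.1329]
ee_rot: [0.405, 0.319, 0.633, -0.577]
contact_force: [0.6, -0.8, -0.1]
width: 0.056
```

```bash
sed -i 's/CELL=np.array(\[.5402,.1753/CELL=np.array([.5401,.1763/' h.py; python3 go.py cell 28 0 6
```

```text
t 3.15 p [0.5757 0.1842 0.1329] x [-0.467 -0.063 -0.882] z [ 0.145 -0.989 -0.006] F [ 0.6 -0.8 -0.1] w 0.056 q [0.18 0.66 1.21 0.02 1.77 1.6 ]
target [0.5401 0.1763 0.072 ]
step mm 11.840912804461379 deg 0.061012809141629994
([0.098, -0.005, 0.004], [0.0, -0.001, 0.0])
([0.098, -0.005, 0.004], [0.0, -0.001, 0.0])
([0.098, -0.005, 0.004], [0.0, -0.001, 0.0])
([0.098, -0.005, 0.004], [0.0, -0.001, 0.0])
([0.098, -0.005, 0.004], [0.0, -0.001, 0.0])
([0.098, -0.005, 0.004], [0.0, -0.001, 0.0])
```

>>> arm_command:
  series:
    - {"dp":[0.1,-0.005,0.004],"angular":[0,0,0],"gripper":56}
    - {"dp":[0.1,-0.005,0.004],"angular":[0,0,0],"gripper":56}
    - {"dp":[0.1,-0.005,0.004],"angular":[0,0,0],"gripper":56}
    - {"dp":[0.1,-0.005,0.004],"angular":[0,0,0],"gripper":56}
    - {"dp":[0.1,-0.005,0.004],"angular":[0,0,0],"gripper":56}
    - {"dp":[0.1,-0.005,0.004],"angular":[0,0,0],"gripper":40}
    - {"dp":[0,0,0],"angular":[0,0,0],"gripper":35}
    - {"dp":[0,0,0],"angular":[0,0,0],"gripper":32}

```text
clock: 4.15
position: [0.5362, 0.1761, 0.066]
ee_rot: [0.405, 0.319, 0.634, -0.577]
contact_force: [0.2, 0.1, -0.1]
width: 0.0319
```

>>> arm_command:
  series:
    - {"dp":[0,0,0],"angular":[0,0,0],"gripper":15}
    - {"dp":[0,0,0],"angular":[0,0,0],"gripper":15}
    - {"dp":[0,0,0],"angular":[0,0,0],"gripper":15}
    - {"dp":[0,0,0],"angular":[0,0,0],"gripper":15}
    - {"dp":[0,0,0],"angular":[0,0,0],"gripper":15}
    - {"dp":[0,0,0],"angular":[0,0,0],"gripper":15}
    - {"dp":[0,0,0],"angular":[0,0,0],"gripper":15}
    - {"dp":[0,0,0],"angular":[0,0,0],"gripper":15}

```text
clock: 5.15
position: [0.5366, 0.1761, 0.0664]
ee_rot: [0.405, 0.319, 0.633, -0.577]
contact_force: [-1.3, 1.0, -1.2]
width: 0.0236
```

```bash
python3 go.py cell 28 0 6|head -3; python3 go.py vee 28 .10 16
```

```text
t 5.15 p [0.5366 0.1761 0.0664] x [-0.468 -0.064 -0.881] z [ 0.146 -0.989 -0.006] F [-1.3  1.  -1.2] w 0.0236 q [0.18 0.66 1.39 0.02 1.58 1.6 ]
target [0.5401 0.1763 0.072 ]
step mm 1.0972226439353474 deg 0.06436115173234813
t 5.15 p [0.5366 0.1761 0.0664] x [-0.468 -0.064 -0.881] z [ 0.146 -0.989 -0.006] F [-1.3  1.  -1.2] w 0.0236 q [0.18 0.66 1.39 0.02 1.58 1.6 ]
target [ 0.6049 -0.318   0.1603]
step mm 31.720750715540756 deg 1.173928279599653
([-0.043, -0.026, 0.259], [0.012, 0.006, 0.0])
([-0.046, -0.021, 0.259], [0.012, 0.006, 0.0])
([-0.048, -0.016, 0.259], [0.012, 0.006, 0.0])
([-0.051, -0.012, 0.259], [0.012, 0.006, 0.0])
([-0.053, -0.007, 0.259], [0.012, 0.006, 0.0])
([-0.055, -0.002, 0.258], [0.012, 0.006, 0.0])
([-0.058, 0.003, 0.258], [0.012, 0.006, 0.0])
([-0.06, 0.007, 0.257], [0.012, 0.006, 0.0])
([-0.063, 0.012, 0.257], [0.012, 0.006, 0.0])
([-0.065, 0.017, 0.256], [0.012, 0.006, 0.0])
([-0.067, 0.021, 0.255], [0.012, 0.006, 0.0])
([-0.07, 0.026, 0.254], [0.012, 0.006, 0.0])
([-0.072, 0.031, 0.252], [0.012, 0.006, 0.0])
([-0.074, 0.035, 0.251], [0.012, 0.006, 0.0])
([-0.077, 0.04, 0.25], [0.012, 0.006, 0.0])
([-0.079, 0.044, 0.248], [0.012, 0.006, 0.0])
```

```bash
python3 - <<'E'
from h import *
from rig import get_state
r=-.0066;U=np.array([0,0,.14])
p,R=cur(get_state());p1=p+U
rows(p,R,p1,R,4)
p2,R2=pose(VEE+U,SY,28,r,True);print(p2);rows(p1,R,p2,R2,12)
E
```

```text
step mm 35.0 deg 0.0
([-0.257, -0.138, -0.002], [0.0, 0.0, 0.0])
([-0.257, -0.138, -0.002], [0.0, 0.0, 0.0])
([-0.257, -0.138, -0.002], [0.0, 0.0, 0.0])
([-0.257, -0.138, -0.002], [0.0, 0.0, 0.0])
[ 0.55565239 -0.30894066  0.20617255]
step mm 40.45166717283325 deg 1.5652377061328708
([0.015, -0.033, 0.335], [0.015, 0.008, 0.0])
([0.011, -0.024, 0.336], [0.015, 0.008, 0.0])
([0.007, -0.016, 0.337], [0.015, 0.008, 0.0])
([0.003, -0.008, 0.337], [0.015, 0.008, 0.0])
([-0.001, 0.0, 0.337], [0.015, 0.008, 0.0])
([-0.006, 0.008, 0.337], [0.015, 0.008, 0.0])
([-0.01, 0.017, 0.337], [0.015, 0.008, 0.0])
([-0.014, 0.025, 0.336], [0.015, 0.008, 0.0])
([-0.018, 0.033, 0.335], [0.015, 0.008, 0.0])
([-0.022, 0.041, 0.334], [0.015, 0.008, 0.0])
([-0.026, 0.049, 0.332], [0.015, 0.008, 0.0])
([-0.03, 0.057, 0.331], [0.015, 0.008, 0.0])
```

>>> arm_command:
  series:
    - {"dp":[-0.14,-0.07,0],"angular":[0,0,0],"gripper":15}
    - {"dp":[-0.26,-0.14,0],"angular":[0,0,0],"gripper":15}
    - {"dp":[-0.26,-0.14,0],"angular":[0,0,0],"gripper":15}
    - {"dp":[-0.26,-0.14,0],"angular":[0,0,0],"gripper":15}
    - {"dp":[-0.1,-0.09,0.25],"angular":[0.015,0.008,0],"gripper":15}
    - {"dp":[0.01,-0.024,0.336],"angular":[0.015,0.008,0],"gripper":15}
    - {"dp":[0.007,-0.016,0.337],"angular":[0.015,0.008,0],"gripper":15}
    - {"dp":[0.003,-0.008,0.337],"angular":[0.015,0.008,0],"gripper":15}

```text
clock: 6.15
position: [0.5462, 0.0236, 0.221]
ee_rot: [0.38, 0.357, 0.614, -0.593]
contact_force: [0.2, -0.3, -1.1]
width: 0.0233
```

```bash
python3 go.py vee 28 -.0066 8 0 0 140
```

```text
t 6.15 p [0.5462 0.0236 0.221 ] x [-0.457 -0.013 -0.889] z [ 0.043 -0.999 -0.008] F [ 0.2 -0.3 -1.1] w 0.0233 q [-0.06  0.51  1.25 -0.04  1.85  1.47]
target [ 0.5557 -0.3089  0.2062]
step mm 41.62972347549156 deg 1.6082471815424528
([0.014, 0.002, 0.347], [0.016, 0.008, -0.001])
([0.009, 0.01, 0.347], [0.016, 0.008, -0.001])
([0.005, 0.019, 0.346], [0.016, 0.008, -0.001])
([0.001, 0.028, 0.346], [0.016, 0.008, -0.001])
([-0.003, 0.037, 0.345], [0.016, 0.008, -0.001])
([-0.008, 0.045, 0.344], [0.016, 0.008, -0.001])
([-0.012, 0.054, 0.343], [0.016, 0.008, -0.001])
([-0.016, 0.062, 0.341], [0.016, 0.008, -0.001])
```

>>> arm_command:
  series:
    - {"dp":[0.01,0,0.35],"angular":[0.016,0.008,0],"gripper":15}
    - {"dp":[0.007,0.01,0.347],"angular":[0.016,0.008,0],"gripper":15}
    - {"dp":[0.003,0.02,0.346],"angular":[0.016,0.008,0],"gripper":15}
    - {"dp":[0,0.028,0.346],"angular":[0.016,0.008,0],"gripper":15}
    - {"dp":[-0.004,0.037,0.345],"angular":[0.016,0.008,0],"gripper":15}
    - {"dp":[-0.008,0.045,0.344],"angular":[0.016,0.008,0],"gripper":15}
    - {"dp":[-0.012,0.054,0.343],"angular":[0.016,0.008,0],"gripper":15}
    - {"dp":[-0.016,0.062,0.33],"angular":[0.016,0.008,0],"gripper":15}

```text
clock: 7.15
position: [0.5576, -0.319, 0.2192]
ee_rot: [-0.314, -0.43, -0.563, 0.631]
contact_force: [0.8, 1.3, -1.0]
width: 0.0238
```

```bash
python3 go.py vee 28 -.0066 8 0 0 50
python3 - <<'E'
from h import *
from rig import *
s=get_state();w=get_image('wrist');pickle.dump((s,w),open('w2.pkl','wb'))
cv2.imwrite('pics/w2.png',cv2.convertScaleAbs(w['image'],alpha=1.5))
P=wcloud(s,w);e=Ro.from_euler('Z',SY,degrees=True);L=e.inv().apply((P-VEE).reshape(-1,3)).reshape(P.shape)
z=P[...,2];ok=w['depth']>0
m=ok&(abs(L[...,0])<.06)&(L[...,1]>-.06)&(L[...,1]<.04)&(z>.052)&(z<.062)
q=L[m];print(len(q),np.percentile(q,[2,50,98],axis=0).round(4).tolist())
for sg in(1,-1):
    a=q[(q[:,0]*sg>.02)]
    if len(a)>20:print('wall',sg,np.percentile(a,[2,50,98],axis=0).round(4).tolist(),len(a))
E
```

```text
t 7.15 p [ 0.5576 -0.319   0.2192] x [-0.432  0.088 -0.897] z [-0.19  -0.982 -0.005] F [ 0.8  1.3 -1. ] w 0.0238 q [-0.54  0.65  1.   -0.16  1.92  1.19]
target [ 0.5557 -0.3089  0.1162]
step mm 12.942268699267947 deg 0.2408725830191324
([0.098, 0.044, -0.009], [-0.0, -0.001, -0.003])
([0.098, 0.044, -0.009], [-0.0, -0.001, -0.003])
([0.098, 0.045, -0.009], [-0.0, -0.001, -0.003])
([0.098, 0.045, -0.01], [-0.0, -0.001, -0.003])
([0.097, 0.045, -0.01], [-0.0, -0.001, -0.003])
([0.097, 0.046, -0.01], [-0.0, -0.001, -0.003])
([0.097, 0.046, -0.01], [-0.0, -0.001, -0.003])
([0.097, 0.047, -0.01], [-0.0, -0.001, -0.003])
1230 [[-0.0453, -0.0291, -0.0198], [0.0172, -0.0088, -0.017], [0.0443, 0.0214, -0.0142]]
wall 1 [[0.0213, -0.0283, -0.0199], [0.0408, -0.0012, -0.0178], [0.0447, 0.0214, -0.0148]] 591
wall -1 [[-0.0457, -0.0283, -0.0198], [-0.0403, -0.0026, -0.0176], [-0.0217, 0.022, -0.0144]] 355
```

View pics/w2.png

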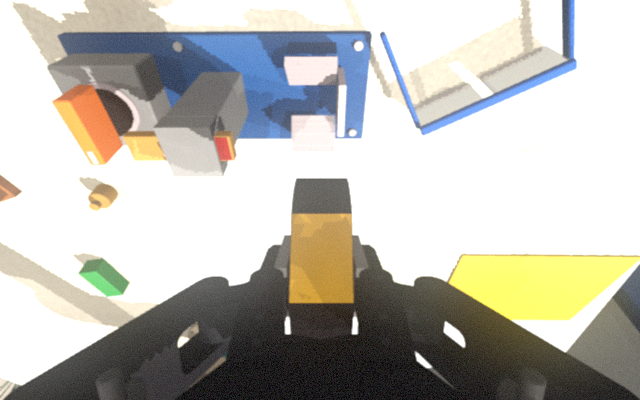

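The wrist view shows the cell firmly held (flat at (321,258)). The V plates are at (311,70) and (313,132) with the stop plate at (341,105), and the measured V position agrees within 1 mm. Now I descend.

>>> arm_command:
  series:
    - {"dp":[0.1,0.044,-0.02],"angular":[0,-0.002,-0.004],"gripper":15}
    - {"dp":[0.1,0.044,-0.02],"angular":[0,-0.002,-0.004],"gripper":15}
    - {"dp":[0.1,0.044,-0.015],"angular":[0,-0.002,-0.004],"gripper":15}
    - {"dp":[0.1,0.044,-0.01],"angular":[0,-0.001,-0.004],"gripper":15}
    - {"dp":[0.1,0.045,-0.01],"angular":[0,0,-0.003],"gripper":15}
    - {"dp":[0.1,0.045,0],"angular":[0,0,-0.003],"gripper":15}
    - {"dp":[0.09,0.045,0],"angular":[0,0,0],"gripper":15}
    - {"dp":[0,0,0],"angular":[0,0,0],"gripper":15}

```text
clock: 8.2
position: [0.5543, -0.3124, 0.122]
ee_rot: [-0.306, -0.416, -0.568, 0.641]
contact_force: [0.3, 0.7, -1.2]
width: 0.0233
```

```bash
python3 go.py vee 28 -.0066 6 0 0 8
```

```text
t 8.2 p [ 0.5543 -0.3124  0.122 ] x [-0.466  0.08  -0.881] z [-0.187 -0.982  0.009] F [ 0.3  0.7 -1.2] w 0.0233 q [-0.53  0.71  1.14 -0.17  1.76  1.24]
target [ 0.5557 -0.3089  0.0742]
step mm 7.989629272165233 deg 0.11231056104673295
([0.058, 0.032, -0.006], [-0.001, 0.001, 0.0])
([0.058, 0.032, -0.006], [-0.001, 0.001, 0.0])
([0.058, 0.032, -0.006], [-0.001, 0.001, 0.0])
([0.058, 0.032, -0.005], [-0.001, 0.001, 0.0])
([0.058, 0.032, -0.005], [-0.001, 0.001, 0.0])
([0.058, 0.032, -0.005], [-0.001, 0.001, 0.0])
```

>>> arm_command:
  series:
    - {"dp":[0.06,0.032,-0.008],"angular":[-0.001,0.001,0],"gripper":15}
    - {"dp":[0.06,0.032,-0.006],"angular":[-0.001,0.001,0],"gripper":15}
    - {"dp":[0.06,0.032,-0.006],"angular":[-0.001,0.001,0],"gripper":15}
    - {"dp":[0.06,0.032,-0.005],"angular":[-0.001,0.001,0],"gripper":15}
    - {"dp":[0.06,0.032,-0.005],"angular":[-0.001,0.001,0],"gripper":15}
    - {"dp":[0.05,0.03,-0.005],"angular":[-0.001,0.001,0],"gripper":15}
    - {"dp":[0,0,0],"angular":[0,0,0],"gripper":15}
    - {"dp":[0,0,0],"angular":[0,0,0],"gripper":15}

```text
clock: 9.2
position: [0.5558, -0.3091, 0.0717]
ee_rot: [-0.306, -0.419, -0.571, 0.636]
contact_force: [0.1, -1.0, -2.1]
width: 0.0238
```

```bash
python3 go.py vee 28 -.0066 4 0 0 0
```

```text
t 9.2 p [ 0.5558 -0.3091  0.0717] x [-0.463  0.089 -0.882] z [-0.183 -0.983 -0.004] F [ 0.1 -1.  -2.1] w 0.0238 q [-0.53  0.74  1.19 -0.16  1.67  1.25]
target [ 0.5557 -0.3089  0.0662]
step mm 1.3804142044642522 deg 0.07066029157470181
([0.01, 0.005, -0.0], [-0.0, -0.001, 0.0])
([0.01, 0.005, -0.0], [-0.0, -0.001, 0.0])
([0.01, 0.005, -0.0], [-0.0, -0.001, 0.0])
([0.01, 0.005, -0.0], [-0.0, -0.001, 0.0])
```

>>> arm_command:
  series:
    - {"dp":[0.01,0.005,0],"angular":[0,0,0],"gripper":15}
    - {"dp":[0.01,0.005,0],"angular":[0,0,0],"gripper":15}
    - {"dp":[0.01,0.005,0],"angular":[0,0,0],"gripper":15}
    - {"dp":[0.008,0.004,0],"angular":[0,0,0],"gripper":15}
    - {"dp":[0.004,0.002,0],"angular":[0,0,0],"gripper":15}
    - {"dp":[0,0,0],"angular":[0,0,0],"gripper":15}
    - {"dp":[0,0,0],"angular":[0,0,0],"gripper":15}
    - {"dp":[0,0,0],"angular":[0,0,0],"gripper":15}

```text
clock: 10.2
position: [0.5557, -0.3093, 0.0668]
ee_rot: [-0.306, -0.419, -0.571, 0.636]
contact_force: [0.6, -0.2, -1.1]
width: 0.0232
```

```bash
python3 go.py vee 28 -.0066 4 0 0 0
```

```text
t 10.2 p [ 0.5557 -0.3093  0.0668] x [-0.462  0.089 -0.882] z [-0.183 -0.983 -0.003] F [ 0.6 -0.2 -1.1] w 0.0232 q [-0.53  0.75  1.2  -0.16  1.66  1.25]
target [ 0.5557 -0.3089  0.0662]
step mm 0.18132008451282294 deg 0.05969822779278059
([0.001, 0.0, -0.001], [-0.0, -0.001, 0.0])
([0.001, 0.0, -0.001], [-0.0, -0.001, 0.0])
([0.001, 0.0, -0.001], [-0.0, -0.001, 0.0])
([0.001, 0.0, -0.001], [-0.0, -0.001, 0.0])
```

>>> arm_command:
  series:
    - {"dp":[0.006,0.003,0],"angular":[0,0,0],"gripper":15}
    - {"dp":[0.006,0.003,0],"angular":[0,0,0],"gripper":15}
    - {"dp":[0.006,0.003,0],"angular":[0,0,0],"gripper":15}
    - {"dp":[0,0,0],"angular":[0,0,0],"gripper":15}
    - {"dp":[0,0,0],"angular":[0,0,0],"gripper":15}
    - {"dp":[0,0,0],"angular":[0,0,0],"gripper":15}
    - {"dp":[0,0,0],"angular":[0,0,0],"gripper":15}
    - {"dp":[0,0,0],"angular":[0,0,0],"gripper":15}

```text
clock: 11.2
position: [0.5551, -0.3092, 0.0662]
ee_rot: [-0.306, -0.418, -0.571, 0.637]
contact_force: [-1.8, 0.1, 2.3]
width: 0.0241
```

```bash
python3 go.py vee 28 -.0066 4 0 0 0|head -2
```

```text
t 11.2 p [ 0.5551 -0.3092  0.0662] x [-0.463  0.089 -0.882] z [-0.183 -0.983 -0.002] F [-1.8  0.1  2.3] w 0.0241 q [-0.53  0.75  1.2  -0.16  1.66  1.25]
target [ 0.5557 -0.3089  0.0662]
```

Contact is felt with force (-1.8, 0, +2.3). I release briefly so the cell seats itself, then regrip.

>>> arm_command:
  series:
    - {"dp":[0,0,0],"angular":[0,0,0],"gripper":32}
    - {"dp":[0,0,0],"angular":[0,0,0],"gripper":32}
    - {"dp":[0,0,0],"angular":[0,0,0],"gripper":32}
    - {"dp":[0,0,0],"angular":[0,0,0],"gripper":32}
    - {"dp":[0,0,0],"angular":[0,0,0],"gripper":32}
    - {"dp":[0,0,0],"angular":[0,0,0],"gripper":32}
    - {"dp":[0,0,0],"angular":[0,0,0],"gripper":32}
    - {"dp":[0,0,0],"angular":[0,0,0],"gripper":32}

```text
clock: 12.2
position: [0.5558, -0.3094, 0.0649]
ee_rot: [-0.306, -0.419, -0.571, 0.636]
contact_force: [-0.5, 0.3, 1.2]
width: 0.0322
```

```bash
cat > chk.py <<'E'
from h import *
from rig import *
import sys
s=get_state();say(s)
e=Ro.from_euler('Z',SY,degrees=True)
for n in sys.argv[1:]:
    w=get_image(n);pickle.dump((s,w),open(f'chk_{n}.pkl','wb'))
    print(n);flat(wcloud(s,w) if n=='wrist' else cloud(w),w['image'],VEE,SY,w['depth']>0)
E
python3 chk.py wrist scene top
```

```text
t 12.2 p [ 0.5558 -0.3094  0.0649] x [-0.462  0.088 -0.883] z [-0.183 -0.983 -0.002] F [-0.5  0.3  1.2] w 0.0322 q [-0.53  0.75  1.2  -0.16  1.66  1.25]
wrist
disc y [-0.0225 -0.0002  0.0222] x [0.0049 0.0465] zmax 0.0494 15115
yellow 5605 [ 0.0283 -0.0003  0.0206] y [-0.0113  0.0107] phi mean 54.0 phi normal 55.5 n [ 0.823 -0.046  0.566] dist 0.035
scene
disc y [-0.011   0.011   0.0223] x [-0.0373  0.0451] zmax 0.0473 177
yellow 46 [0.0363 0.0035 0.011 ] y [-0.0086  0.0174] phi mean 73.2 phi normal 102.8 n [ 0.949  0.229 -0.216] dist 0.0329
topTraceback (most recent call last):
  File "chk.py", line 8, in <module>
    print(n);flat(wcloud(s,w) if n=='wrist' else cloud(w),w['image'],VEE,SY,w['depth']>0)
             ~~~~^^^^^^^^^^^^^^^^^^^^^^^^^^^^^^^^^^^^^^^^^^^^^^^^^^^^^^^^^^^^^^^^^^^^^^^^
  File "h.py", line 35, in flat
    print('disc y',np.percentile(rim[:,1],[3,50,97]).round(4),'x',np.percentile(rim[:,0],[2,98]).round(4),'zmax',np.percentile(rim[:,2],99).round(4),len(rim))
                   ~~~~~~~~~~~~~^^^^^^^^^^^^^^^^^^^^
    return _quantile_unchecked(
        a, q, axis, out, overwrite_input, method, keepdims, weights)
    return _ureduce(a,
                    func=_quantile_ureduce_func,
    ...<5 lines>...
                    overwrite_input=overwrite_input,
                    method=method)
    r = func(a, **kwargs)
    result = _quantile(arr,
                       quantiles=q,
    ...<2 lines>...
                       out=out,
                       weights=wgt)
    slices_having_nans = np.isnan(arr[-1, ...])
                                  ~~~^^^^^^^^^
IndexError: index -1 is out of bounds for axis 0 with size 0
```

>>> arm_command:
  series:
    - {"dp":[0,0,0],"angular":[0,0,0],"gripper":15}
    - {"dp":[0,0,0],"angular":[0,0,0],"gripper":15}
    - {"dp":[0,0,0],"angular":[0,0,0],"gripper":15}
    - {"dp":[0,0,0],"angular":[0,0,0],"gripper":15}
    - {"dp":[0,0,0],"angular":[0,0,0],"gripper":15}
    - {"dp":[0,0,0],"angular":[0,0,0],"gripper":15}
    - {"dp":[0,0,0],"angular":[0,0,0],"gripper":15}
    - {"dp":[0,0,0],"angular":[0,0,0],"gripper":15}

```text
clock: 13.35
position: [0.5559, -0.3094, 0.065]
ee_rot: [-0.306, -0.419, -0.571, 0.636]
contact_force: [0.2, 0.0, 0.2]
width: 0.0234
```

```bash
python3 go.py vee 0 -.0076 7
```

```text
t 13.35 p [ 0.5559 -0.3094  0.065 ] x [-0.462  0.088 -0.883] z [-0.183 -0.983 -0.002] F [0.2 0.  0.2] w 0.0234 q [-0.53  0.75  1.2  -0.16  1.66  1.25]
target [ 0.5587 -0.3095  0.0644]
step mm 0.4097532519243516 deg 4.003946429376164
([-0.001, 0.003, -0.001], [-0.0, -0.0, 0.044])
([-0.001, 0.003, -0.001], [-0.0, -0.0, 0.044])
([-0.001, 0.003, -0.001], [-0.0, -0.0, 0.044])
([-0.0, 0.003, -0.0], [-0.0, -0.0, 0.044])
([-0.0, 0.003, -0.0], [-0.0, -0.0, 0.044])
([0.0, 0.003, -0.0], [-0.0, -0.0, 0.044])
([0.0, 0.003, -0.0], [-0.0, -0.0, 0.044])
```

>>> arm_command:
  series:
    - {"dp":[-0.001,0.003,0],"angular":[0,0,0.044],"gripper":15}
    - {"dp":[-0.001,0.003,0],"angular":[0,0,0.044],"gripper":15}
    - {"dp":[-0.001,0.003,0],"angular":[0,0,0.044],"gripper":15}
    - {"dp":[0,0.003,0],"angular":[0,0,0.044],"gripper":15}
    - {"dp":[0,0.003,0],"angular":[0,0,0.044],"gripper":15}
    - {"dp":[0,0.003,0],"angular":[0,0,0.044],"gripper":15}
    - {"dp":[0,0.003,0],"angular":[0,0,0.04],"gripper":15}
    - {"dp":[0,0,0],"angular":[0,0,0],"gripper":15}

```text
clock: 14.35
position: [0.5584, -0.31, 0.066]
ee_rot: [0.452, 0.545, 0.451, -0.543]
contact_force: [0.6, 0.3, -0.1]
width: 0.0233
```

```bash
python3 go.py vee -27.5 -.0076 7
```

```text
t 14.35 p [ 0.5584 -0.31    0.066 ] x [ 0.003  0.    -1.   ] z [-0.183 -0.983 -0.001] F [ 0.6  0.3 -0.1] w 0.0233 q [-0.62  0.49  1.6   0.    1.05  1.14]
target [ 0.5622 -0.3101  0.0653]
step mm 0.5526897513048928 deg 3.9055533165848653
([0.001, 0.004, -0.001], [-0.0, -0.0, 0.043])
([0.001, 0.004, -0.001], [-0.0, -0.0, 0.043])
([0.001, 0.004, -0.001], [-0.0, -0.0, 0.043])
([0.002, 0.004, -0.001], [-0.0, -0.0, 0.043])
([0.002, 0.004, -0.001], [-0.0, -0.0, 0.043])
([0.002, 0.004, -0.001], [-0.0, -0.0, 0.043])
([0.003, 0.004, -0.001], [-0.0, -0.0, 0.043])
```

>>> arm_command:
  series:
    - {"dp":[0.004,0.004,0],"angular":[0,0,0.044],"gripper":15}
    - {"dp":[0.004,0.004,0],"angular":[0,0,0.044],"gripper":15}
    - {"dp":[0.003,0.004,0],"angular":[0,0,0.044],"gripper":15}
    - {"dp":[0.003,0.004,0],"angular":[0,0,0.044],"gripper":15}
    - {"dp":[0.003,0.004,0],"angular":[0,0,0.044],"gripper":15}
    - {"dp":[0.003,0.004,0],"angular":[0,0,0.044],"gripper":15}
    - {"dp":[0.003,0.004,0],"angular":[0,0,0.043],"gripper":15}
    - {"dp":[0,0,0],"angular":[0,0,0],"gripper":15}

```text
clock: 15.35
position: [0.5623, -0.3102, 0.0671]
ee_rot: [0.571, 0.637, 0.31, -0.415]
contact_force: [-1.1, -0.2, -1.6]
width: 0.0236
```

```bash
python3 go.py vee -27.5 -.0076 4;sed -i "s/^    if len(rim)==0.*//; s/    rim=L\[m\];/    rim=L[m] if m.any() else np.zeros((1,3));/" h.py; python3 chk.py scene wrist
```

```text
t 15.35 p [ 0.5623 -0.3102  0.0671] x [ 0.463 -0.08  -0.883] z [-0.175 -0.985 -0.002] F [-1.1 -0.2 -1.6] w 0.0236 q [-0.76  0.36  1.99  0.63  0.46  0.46]
target [ 0.5622 -0.3101  0.0653]
step mm 0.4599037518440514 deg 0.15699149881155774
([0.003, -0.002, -0.0], [0.001, -0.001, -0.001])
([0.003, -0.002, -0.0], [0.001, -0.001, -0.001])
([0.003, -0.002, -0.0], [0.001, -0.001, -0.001])
([0.003, -0.002, -0.0], [0.001, -0.001, -0.001])
t 15.35 p [ 0.5623 -0.3102  0.0671] x [ 0.463 -0.08  -0.883] z [-0.175 -0.985 -0.002] F [-1.1 -0.2 -1.6] w 0.0236 q [-0.76  0.36  1.99  0.63  0.46  0.46]
scene
disc y [-0.0222  0.0045  0.0232] x [-0.0293  0.0403] zmax 0.0489 498
yellow 149 [ 0.0002 -0.0003  0.0355] y [-0.0159  0.0141] phi mean 0.4 phi normal 10.5 n [ 0.173 -0.3    0.938] dist 0.0335
wrist
disc y [-0.0216  0.0002  0.0216] x [-0.0277  0.0315] zmax 0.0492 13200
yellow 6465 [-0.004   0.0001  0.0358] y [-0.0112  0.0116] phi mean -6.4 phi normal -3.2 n [-0.055 -0.031  0.998] dist 0.036
```

>>> arm_command:
  series:
    - {"dp":[0.004,-0.002,0],"angular":[0,0,-0.008],"gripper":15}
    - {"dp":[0.004,-0.002,0],"angular":[0,0,-0.008],"gripper":15}
    - {"dp":[0.004,-0.002,0],"angular":[0,0,0],"gripper":15}
    - {"dp":[0.004,-0.002,0],"angular":[0,0,0],"gripper":15}
    - {"dp":[0.003,-0.001,0],"angular":[0,0,0],"gripper":15}
    - {"dp":[0,0,0],"angular":[0,0,0],"gripper":15}
    - {"dp":[0,0,0],"angular":[0,0,0],"gripper":15}
    - {"dp":[0,0,0],"angular":[0,0,0],"gripper":15}

```text
clock: 16.45
position: [0.5631, -0.3104, 0.0676]
ee_rot: [0.569, 0.627, 0.324, -0.422]
contact_force: [-5.0, -0.5, 4.2]
width: 0.0237
```

```bash
python3 chk.py wrist
```

```text
t 16.45 p [ 0.5631 -0.3104  0.0676] x [ 0.434 -0.073 -0.898] z [-0.16  -0.987  0.003] F [-5.  -0.5  4.2] w 0.0237 q [-0.75  0.36  1.96  0.54  0.49  0.54]
wrist
disc y [-0.0214  0.0003  0.0214] x [-0.0258  0.0332] zmax 0.049 13027
yellow 6379 [-0.0016  0.0002  0.0366] y [-0.011   0.0117] phi mean -2.5 phi normal -0.9 n [-0.016 -0.022  1.   ] dist 0.0366
```

Contact is felt on the V wall and the flat reads -0.9°. I release so the cell settles.

>>> arm_command:
  series:
    - {"dp":[0,0,0],"angular":[0,0,0],"gripper":36}
    - {"dp":[0,0,0],"angular":[0,0,0],"gripper":36}
    - {"dp":[0,0,0],"angular":[0,0,0],"gripper":36}
    - {"dp":[0,0,0],"angular":[0,0,0],"gripper":36}
    - {"dp":[0,0,0],"angular":[0,0,0],"gripper":36}
    - {"dp":[0,0,0],"angular":[0,0,0],"gripper":36}
    - {"dp":[0,0,0],"angular":[0,0,0],"gripper":36}
    - {"dp":[0,0,0],"angular":[0,0,0],"gripper":36}

```text
clock: 17.5
position: [0.5643, -0.3097, 0.0668]
ee_rot: [0.569, 0.627, 0.325, -0.421]
contact_force: [0.4, 0.2, -0.9]
width: 0.0362
```

```bash
python3 chk.py wrist; python3 - <<'E'
from h import *
s,w=pickle.load(open('chk_wrist.pkl','rb'));cv2.imwrite('pics/w3.png',cv2.convertScaleAbs(w['image'],alpha=1.5))
E
```

```text
t 17.5 p [ 0.5643 -0.3097  0.0668] x [ 0.434 -0.071 -0.898] z [-0.158 -0.987  0.001] F [ 0.4  0.2 -0.9] w 0.0362 q [-0.75  0.36  1.96  0.54  0.5   0.54]
wrist
disc y [-0.0216  0.0008  0.0224] x [-0.0242  0.0326] zmax 0.0485 13002
yellow 6218 [-0.0024  0.0011  0.0358] y [-0.0102  0.0125] phi mean -3.8 phi normal -1.7 n [-0.03   0.094  0.995] dist 0.0358
```

View pics/w3.png

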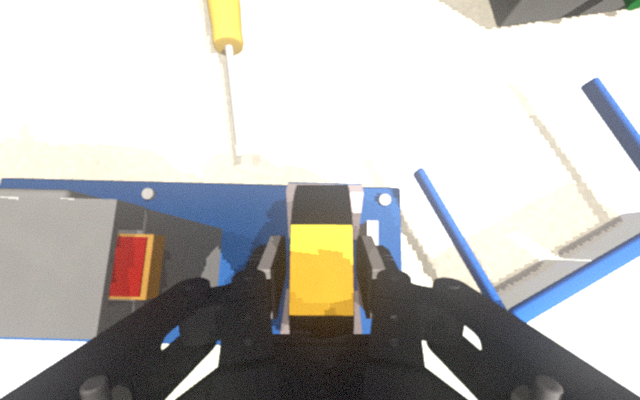

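The wrist view shows the yellow flat up at (322,270), centred between the open fingers, with the red keeper tip at (130,266) withdrawn. I retract along the hand's axis.

>>> arm_command:
  series:
    - {"dp":[-0.06,0,0],"angular":[0,0,0],"gripper":36}
    - {"dp":[-0.12,0,0],"angular":[0,0,0],"gripper":36}
    - {"dp":[-0.15,0,0],"angular":[0,0,0],"gripper":36}
    - {"dp":[-0.15,0,0],"angular":[0,0,0],"gripper":36}
    - {"dp":[-0.15,0,0],"angular":[0,0,0],"gripper":36}
    - {"dp":[-0.15,0,0],"angular":[0,0,0],"gripper":36}
    - {"dp":[-0.12,0,0],"angular":[0,0,0],"gripper":36}
    - {"dp":[0,0,0],"angular":[0,0,0],"gripper":36}

```text
clock: 18.55
position: [0.5137, -0.3022, 0.1745]
ee_rot: [0.571, 0.627, 0.322, -0.421]
contact_force: [0.5, 0.2, -0.4]
width: 0.0358
```

```bash
python3 chk.py wrist top scene; python3 - <<'E'
from h import *
from rig import get_state
s,w=pickle.load(open('chk_wrist.pkl','rb'))
P=wcloud(s,w);e=Ro.from_euler('Z',SY,degrees=True);L=e.inv().apply((P-VEE).reshape(-1,3))
for a in np.arange(-.01,.011,.005):
    m=(abs(L[:,1]-a)<.0015)&(abs(L[:,0])<.012)&(L[:,2]>.02)&(L[:,2]<.05);print(a.round(3),m.sum(),L[m,2].mean().round(4))
# knob: go above
KN=VEE+e.apply([0,.19,.013]);print('knob',KN)
p,R=cur(s);p1,R1=pose(KN,SY,0,.10,True)
print('now z dir',R.as_matrix()[:,2]);
for f,yw in((1,SY+90),(0,SY+90)):
    _,R1=pose(KN,yw,0,.1,f);print(f,yw,np.degrees((R.inv()*R1).as_rotvec()).round(1),R1.as_matrix()[:,2].round(3))
E
```

```text
t 18.55 p [ 0.5137 -0.3022  0.1745] x [ 0.437 -0.077 -0.896] z [-0.16  -0.987  0.006] F [ 0.5  0.2 -0.4] w 0.0358 q [-0.81  0.17  1.91  0.41  0.73  0.65]
wrist
disc y [-0.0104  0.0009  0.0123] x [-0.0402  0.0319] zmax 0.0376 2925
yellow 1350 [-0.0013  0.0012  0.0363] y [-0.0099  0.0122] phi mean -2.0 phi normal 0.3 n [0.005 0.015 1.   ] dist 0.0363
top
disc y [-0.0098  0.0083  0.0134] x [-0.0348  0.0357] zmax 0.0409 341
yellow 113 [0.0003 0.0022 0.0376] y [-0.0084  0.0125] phi mean 0.5 phi normal -0.7 n [-0.012  0.01   1.   ] dist 0.0376
scene
disc y [-0.0095  0.0072  0.0148] x [-0.0344  0.0392] zmax 0.0412 414
yellow 127 [0.0008 0.0035 0.0359] y [-0.0077  0.0141] phi mean 1.3 phi normal -0.7 n [-0.012  0.143  0.99 ] dist 0.036
-0.01 84 0.0364
-0.005 123 0.0365
0.0 122 0.0364
0.005 121 0.0363
0.01 123 0.0361
knob [ 0.59299864 -0.12262142  0.085     ]
now z dir [-0.15962026 -0.9871571   0.00649829]
1 79.6 [-87.   20.7 -20.5] [ 0.984 -0.181  0.   ]
0 79.6 [ 89.5 -20.7 -20.8] [-0.984  0.181 -0.   ]
```

```bash
cat >> h.py <<'E'
KN=VEE+Ro.from_euler('Z',SY,degrees=True).apply([0,.19,.013])
E
python3 - <<'E'
from h import *
from rig import get_state
p,R=cur(get_state());p1,R1=pose(KN+[0,-.06,0],SY,0,.13,True);print(p1);rows(p,R,p1,R1,8)
E
```

```text
[ 0.59299864 -0.18262142  0.215     ]
step mm 18.65741923547788 deg 3.27759111173719
([-0.013, 0.076, -0.135], [0.002, -0.0, -0.036])
([-0.017, 0.074, -0.135], [0.002, -0.0, -0.036])
([-0.022, 0.073, -0.136], [0.002, -0.0, -0.036])
([-0.026, 0.071, -0.136], [0.002, -0.0, -0.036])
([-0.03, 0.069, -0.136], [0.002, -0.0, -0.036])
([-0.034, 0.067, -0.136], [0.002, -0.0, -0.036])
([-0.037, 0.064, -0.136], [0.002, -0.0, -0.036])
([-0.041, 0.062, -0.137], [0.002, -0.0, -0.036])
```

>>> arm_command:
  series:
    - {"dp":[-0.1,0.06,-0.1],"angular":[0.002,0,-0.036],"gripper":40}
    - {"dp":[-0.1,0.074,-0.135],"angular":[0.002,0,-0.036],"gripper":40}
    - {"dp":[-0.03,0.073,-0.135],"angular":[0.002,0,-0.036],"gripper":40}
    - {"dp":[-0.026,0.071,-0.136],"angular":[0.002,0,-0.036],"gripper":40}
    - {"dp":[-0.03,0.069,-0.136],"angular":[0.002,0,-0.036],"gripper":40}
    - {"dp":[-0.034,0.067,-0.136],"angular":[0.002,0,-0.036],"gripper":40}
    - {"dp":[-0.037,0.064,-0.136],"angular":[0.002,0,-0.036],"gripper":40}
    - {"dp":[-0.041,0.062,-0.137],"angular":[0.002,0,-0.036],"gripper":40}

```text
clock: 19.7
position: [0.5821, -0.1807, 0.2252]
ee_rot: [-0.442, -0.541, -0.46, 0.548]
contact_force: [0.7, 0.5, -0.2]
width: 0.0403
```

>>> arm_command:
  series:
    - {"dp":[0,0,0],"angular":[-0.115,0,0],"gripper":40}
    - {"dp":[0,0,0],"angular":[-0.115,0,0],"gripper":40}
    - {"dp":[0,0,0],"angular":[-0.115,0,0],"gripper":40}
    - {"dp":[0,0,0],"angular":[-0.115,0,0],"gripper":40}
    - {"dp":[0,0,0],"angular":[-0.115,0,0],"gripper":40}
    - {"dp":[0,0,0],"angular":[-0.115,0,0],"gripper":40}
    - {"dp":[0,0,0],"angular":[-0.115,0,0],"gripper":40}
    - {"dp":[0,0,0],"angular":[-0.115,0,0],"gripper":40}

```text
clock: 20.7
position: [0.5847, -0.1767, 0.2128]
ee_rot: [0.686, 0.098, 0.716, -0.086]
contact_force: [0.0, 0.1, 0.9]
width: 0.0399
```

```bash
python3 - <<'E'
from h import *
from rig import get_state
s=get_state();say(s);p,R=cur(s);p1,R1=pose(KN,SY,0,.07,False);print(p1);rows(p,R,p1,R1,8)
E
```

```text
t 20.7 p [ 0.5847 -0.1767  0.2128] x [-0.04   0.022 -0.999] z [ 0.965 -0.258 -0.045] F [0.  0.1 0.9] w 0.0399 q [-0.41  0.36  1.42  0.    1.4  -0.15]
[ 0.59299864 -0.12262142  0.155     ]
step mm 9.947543400760233 deg 11.824469888634203
([0.061, 0.056, -0.003], [-0.131, -0.002, -0.004])
([0.061, 0.056, 0.008], [-0.131, -0.002, -0.004])
([0.06, 0.053, 0.019], [-0.131, -0.002, -0.004])
([0.06, 0.049, 0.029], [-0.131, -0.002, -0.004])
([0.06, 0.042, 0.039], [-0.131, -0.002, -0.004])
([0.06, 0.034, 0.046], [-0.131, -0.002, -0.004])
([0.06, 0.024, 0.052], [-0.131, -0.002, -0.004])
([0.06, 0.013, 0.056], [-0.131, -0.002, -0.004])
```

>>> arm_command:
  series:
    - {"dp":[0,0.056,0],"angular":[-0.118,0,-0.004],"gripper":40}
    - {"dp":[0,0.056,0.008],"angular":[-0.118,0,-0.004],"gripper":40}
    - {"dp":[0,0.053,0.019],"angular":[-0.118,0,-0.004],"gripper":40}
    - {"dp":[0,0.049,0.029],"angular":[-0.118,0,-0.004],"gripper":40}
    - {"dp":[0.05,0.042,0.039],"angular":[-0.118,0,-0.004],"gripper":40}
    - {"dp":[0.05,0.034,0.046],"angular":[-0.118,0,-0.004],"gripper":40}
    - {"dp":[0.05,0.024,0.052],"angular":[-0.118,0,-0.004],"gripper":40}
    - {"dp":[0.05,0.013,0.056],"angular":[-0.118,0,-0.004],"gripper":40}

```text
clock: 21.7
position: [0.5977, -0.1207, 0.1764]
ee_rot: [0.563, -0.407, 0.588, 0.414]
contact_force: [0.2, -0.1, 0.8]
width: 0.0403
```

```bash
python3 - <<'E'
from h import *
from rig import get_state,get_image
s=get_state();say(s);p,R=cur(s);p1,R1=pose(KN,SY,0,.04,False);print(p1);rows(p,R,p1,R1,4)
w=get_image('wrist');cv2.imwrite('pics/w4.png',cv2.convertScaleAbs(w['image'],alpha=1.5))
P=wcloud(s,w);H=cv2.cvtColor(w['image'],cv2.COLOR_BGR2HSV).astype(int)
L=Ro.from_euler('Z',SY,degrees=True).inv().apply((P-KN).reshape(-1,3)).reshape(P.shape)
m=(w['depth']>0)&(abs(L[...,2]-.013)<.006)&(H[...,0]<17)&(H[...,1]>150)&(np.hypot(L[...,0],L[...,1])<.06)
q=L[m];r=cv2.minAreaRect(q[:,:2].astype(np.float32)*1000);print(len(q),r,'mid',q.mean(0))
E
```

```text
t 21.7 p [ 0.5977 -0.1207  0.1764] x [-0.034 -0.012 -0.999] z [ 0.325  0.945 -0.022] F [ 0.2 -0.1  0.8] w 0.0403 q [-0.3   0.38  1.49 -0.02  1.3  -1.53]
[ 0.59299864 -0.12262142  0.125     ]
step mm 12.904443379958076 deg 2.212581321286891
([0.107, 0.005, -0.005], [-0.024, -0.003, -0.005])
([0.107, 0.006, -0.005], [-0.024, -0.003, -0.005])
([0.107, 0.007, -0.005], [-0.024, -0.003, -0.005])
([0.107, 0.008, -0.006], [-0.024, -0.003, -0.005])
909 ((-1.2884750366210938, -0.14821815490722656), (13.82030200958252, 58.74196243286133), 89.81957244873047) mid [0.00109422 0.00090343 0.01254883]
```

View pics/w4.png

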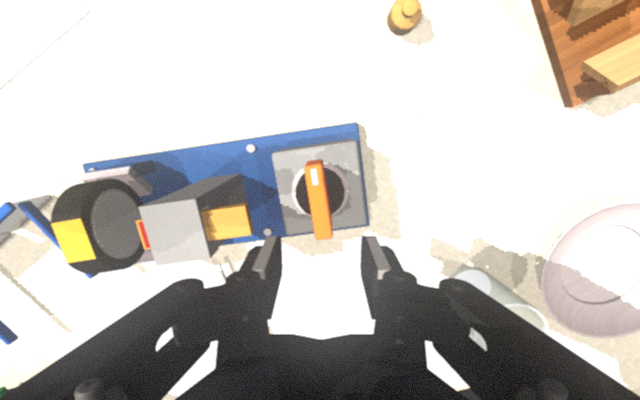

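The wrist view shows the knob bar at (318,198), square to the jaws and within 1 mm of where expected; the cell is undisturbed with its flat up at (75,238). I align and descend.

>>> arm_command:
  series:
    - {"dp":[0,0.007,-0.007],"angular":[-0.033,-0.004,-0.007],"gripper":40}
    - {"dp":[0,0.008,-0.007],"angular":[-0.033,-0.004,-0.007],"gripper":40}
    - {"dp":[0.1,0.009,-0.007],"angular":[-0.033,-0.004,-0.007],"gripper":40}
    - {"dp":[0.1,0,0],"angular":[0,0,0],"gripper":40}
    - {"dp":[0.1,0,0],"angular":[0,0,0],"gripper":40}
    - {"dp":[0.1,0,0],"angular":[0,0,0],"gripper":40}
    - {"dp":[0,0,0],"angular":[0,0,0],"gripper":40}
    - {"dp":[0,0,0],"angular":[0,0,0],"gripper":40}

```text
clock: 22.75
position: [0.5933, -0.12, 0.1196]
ee_rot: [0.542, -0.451, 0.544, 0.456]
contact_force: [0.4, 0.8, 0.6]
width: 0.0396
```

```bash
python3 - <<'E'
from h import *
from rig import get_state,get_image
s=get_state();say(s);p,R=cur(s);p1,R1=pose(KN,SY,0,-.017,False);print(p1);rows(p,R,p1,R1,6)
E
```

```text
t 22.75 p [ 0.5933 -0.12    0.1196] x [-0.007  0.003 -1.   ] z [0.178 0.984 0.002] F [0.4 0.8 0.6] w 0.0396 q [-0.32  0.4   1.6   0.    1.14 -1.71]
[ 0.59299864 -0.12262142  0.068     ]
step mm 8.607730916684755 deg 0.07496497846974816
([0.072, -0.001, -0.004], [0.0, 0.0, -0.001])
([0.072, -0.001, -0.004], [0.0, 0.0, -0.001])
([0.072, -0.001, -0.004], [0.0, 0.0, -0.001])
([0.072, -0.0, -0.004], [0.0, 0.0, -0.001])
([0.072, -0.0, -0.004], [0.0, 0.0, -0.001])
([0.072, -0.0, -0.004], [0.0, 0.0, -0.001])
```

>>> arm_command:
  series:
    - {"dp":[0.072,-0.001,-0.006],"angular":[0,0,-0.001],"gripper":40}
    - {"dp":[0.072,-0.001,-0.006],"angular":[0,0,-0.001],"gripper":40}
    - {"dp":[0.072,-0.001,-0.004],"angular":[0,0,-0.001],"gripper":40}
    - {"dp":[0.072,0,-0.004],"angular":[0,0,-0.001],"gripper":40}
    - {"dp":[0.072,0,-0.004],"angular":[0,0,0],"gripper":40}
    - {"dp":[0.06,0,0],"angular":[0,0,0],"gripper":30}
    - {"dp":[0,0,0],"angular":[0,0,0],"gripper":24}
    - {"dp":[0,0,0],"angular":[0,0,0],"gripper":20}

```text
clock: 23.75
position: [0.5934, -0.1231, 0.0661]
ee_rot: [0.543, -0.453, 0.542, 0.453]
contact_force: [-0.1, -0.6, 1.4]
width: 0.0199
```

>>> arm_command:
  series:
    - {"dp":[0,0,0],"angular":[0,0,0],"gripper":8}
    - {"dp":[0,0,0],"angular":[0,0,0],"gripper":8}
    - {"dp":[0,0,0],"angular":[0,0,0],"gripper":8}
    - {"dp":[0,0,0],"angular":[0,0,0],"gripper":8}
    - {"dp":[0,0,0],"angular":[0,0,0],"gripper":8}
    - {"dp":[0,0,0],"angular":[0,0,0],"gripper":8}
    - {"dp":[0,0,0],"angular":[0,0,0],"gripper":8}
    - {"dp":[0,0,0],"angular":[0,0,0],"gripper":8}

```text
clock: 24.75
position: [0.5935, -0.123, 0.0663]
ee_rot: [0.544, -0.453, 0.542, 0.453]
contact_force: [1.2, 0.6, -0.8]
width: 0.0134
```

```bash
python3 - <<'E'
from h import *
from rig import get_state
s=get_state();say(s);print(KN)
E
```

```text
t 24.75 p [ 0.5935 -0.123   0.0663] x [ 0.001  0.002 -1.   ] z [0.179 0.984 0.002] F [ 1.2  0.6 -0.8] w 0.0134 q [-0.32  0.45  1.67  0.    1.02 -1.71]
[ 0.59299864 -0.12262142  0.085     ]
```

>>> arm_command:
  series:
    - {"dp":[0,0,0],"angular":[0.06,0,0],"gripper":8}
    - {"dp":[0,0,0],"angular":[0.07,0,0],"gripper":8}
    - {"dp":[0,0,0],"angular":[0.07,0,0],"gripper":8}
    - {"dp":[0,0,0],"angular":[0.07,0,0],"gripper":8}
    - {"dp":[0,0,0],"angular":[0.07,0,0],"gripper":8}
    - {"dp":[0,0,0],"angular":[0.07,0,0],"gripper":8}
    - {"dp":[0,0,0],"angular":[0.07,0,0],"gripper":8}
    - {"dp":[0,0,0],"angular":[0.07,0,0],"gripper":8}

```text
clock: 25.75
position: [0.5928, -0.124, 0.0663]
ee_rot: [0.685, -0.176, 0.685, 0.176]
contact_force: [-0.9, 0.7, -1.5]
width: 0.0133
```

```bash
python3 - <<'E'
from h import *
from rig import get_state
s=get_state();say(s);z=cur(s)[1].as_matrix()[:,2];print('turned',np.degrees(np.arctan2(z[0],z[1]))+SY, s['moment'])
E
```

```text
t 25.75 p [ 0.5928 -0.124   0.0663] x [-0.    -0.001 -1.   ] z [ 0.876  0.482 -0.001] F [-0.9  0.7 -1.5] w 0.0133 q [-0.32  0.45  1.67 -0.    1.02 -0.82]
turned 50.766276851703545 [ 0.01133137  0.03906791 -0.02785611]
```

>>> arm_command:
  series:
    - {"dp":[0,0,0],"angular":[0.06,0,0],"gripper":8}
    - {"dp":[0,0,0],"angular":[0.06,0,0],"gripper":8}
    - {"dp":[0,0,0],"angular":[0.06,0,0],"gripper":8}
    - {"dp":[0,0,0],"angular":[0.06,0,0],"gripper":8}
    - {"dp":[0,0,0],"angular":[0.06,0,0],"gripper":8}
    - {"dp":[0,0,0],"angular":[0.03,0,0],"gripper":8}
    - {"dp":[0,0,0],"angular":[0,0,0],"gripper":8}
    - {"dp":[0,0,0],"angular":[0,0,0],"gripper":8}

```text
clock: 26.75
position: [0.592, -0.1241, 0.0663]
ee_rot: [0.706, 0.01, 0.708, -0.011]
contact_force: [0.0, 0.6, -1.7]
width: 0.0134
```

```bash
python3 - <<'E'
from h import *
from rig import get_state
s=get_state();say(s);z=cur(s)[1].as_matrix()[:,2];print('turned',np.degrees(np.arctan2(z[0],z[1]))+SY, s['moment'])
E
```

```text
t 26.75 p [ 0.592  -0.1241  0.0663] x [-0.002 -0.001 -1.   ] z [ 1.    -0.029 -0.002] F [ 0.   0.6 -1.7] w 0.0134 q [-0.32  0.45  1.67 -0.    1.02 -0.29]
turned 81.23747459815638 [ 0.07597156 -0.10243778  0.49329747]
```

At the stop, with the moment rising. I release and lift off.

>>> arm_command:
  series:
    - {"dp":[0,0,0],"angular":[0,0,0],"gripper":36}
    - {"dp":[0,0,0],"angular":[0,0,0],"gripper":36}
    - {"dp":[0,0,0],"angular":[0,0,0],"gripper":36}
    - {"dp":[0,0,0],"angular":[0,0,0],"gripper":36}
    - {"dp":[-0.1,0,0],"angular":[0,0,0],"gripper":36}
    - {"dp":[-0.2,0,0],"angular":[0,0,0],"gripper":36}
    - {"dp":[-0.3,0,0],"angular":[0,0,0],"gripper":36}
    - {"dp":[-0.3,0,0],"angular":[0,0,0],"gripper":36}

```text
clock: 27.75
position: [0.5911, -0.1239, 0.1773]
ee_rot: [0.705, 0.011, 0.709, -0.011]
contact_force: [0.7, -0.3, -0.5]
width: 0.0357
```

>>> arm_command:
  series:
    - {"dp":[-0.2,-0.1,-0.3],"angular":[0,0,0],"gripper":36}
    - {"dp":[-0.2,-0.1,-0.3],"angular":[0,0,0],"gripper":36}
    - {"dp":[0,0,-0.3],"angular":[0,0,0],"gripper":36}
    - {"dp":[0,0,-0.3],"angular":[0,0,0],"gripper":36}
    - {"dp":[0,0,-0.2],"angular":[0,0,0],"gripper":36}
    - {"dp":[0,0,0],"angular":[0,0,0],"gripper":36}
    - {"dp":[0,0,0],"angular":[0,0,0],"gripper":36}
    - {"dp":[0,0,0],"angular":[0,0,0],"gripper":36}

```text
clock: 28.75
position: [0.4229, -0.145, 0.2374]
ee_rot: [0.712, 0.008, 0.702, -0.014]
contact_force: [0.4, -0.2, -0.2]
width: 0.036
```

```bash
python3 chk.py top scene; python3 - <<'E'
from h import *
d0=pickle.load(open('d0.pkl','rb'));out=[]
for n,b in(('scene',(170,440,145,245)),('top',(185,445,180,260))):
    s,w=pickle.load(open(f'chk_{n}.pkl','rb'));P=cloud(w);H=cv2.cvtColor(w['image'],cv2.COLOR_BGR2HSV).astype(int)
    L=Ro.from_euler('Z',SY,degrees=True).inv().apply((P-VEE).reshape(-1,3)).reshape(P.shape)
    m=(w['depth']>0)&(abs(L[...,0])<.009)&(L[...,1]>-.03)&(L[...,1]<.065)&(L[...,2]>.041)&(L[...,2]<.052)
    print(n,'keeper y range',np.percentile(L[m][:,1],[1,99]).round(4),m.sum())
    K=L-np.array([0,.19,0]);k=(abs(K[...,2]-.026)<.006)&(np.hypot(K[...,0],K[...,1])<.045)&(H[...,0]<17)&(H[...,1]>150)
    r=cv2.minAreaRect(K[k][:,:2].astype(np.float32)*1000);print('knob bar',r,k.sum())
    a=w['image'][b[2]:b[3],b[0]:b[1]];out.append(cv2.resize(cv2.convertScaleAbs(a,alpha=1.8),(800,int(a.shape[0]*800/a.shape[1])),interpolation=cv2.INTER_CUBIC))
cv2.imwrite('pics/end.png',np.vstack(out))
E
```

```text
t 28.75 p [ 0.4229 -0.145   0.2374] x [ 0.014 -0.008 -1.   ] z [ 0.999 -0.03   0.014] F [ 0.4 -0.2 -0.2] w 0.036 q [-0.49  0.07  1.75 -0.    1.3  -0.45]
top
disc y [-0.0107  0.0065  0.021 ] x [-0.0405  0.0364] zmax 0.0495 387
yellow 78 [-0.0012  0.0067  0.0411] y [-0.0092  0.0237] phi mean -1.7 phi normal -3.6 n [-0.059 -0.313  0.948] dist 0.037
scene
disc y [-0.0101  0.007   0.0215] x [-0.0316  0.0403] zmax 0.0486 394
yellow 98 [0.0076 0.0085 0.0392] y [-0.0084  0.0235] phi mean 10.9 phi normal 23.6 n [ 0.387 -0.255  0.886] dist 0.0355
scene keeper y range [-0.0026  0.0643] 163
knob bar ((1.9276337623596191, 0.017879486083984375), (13.793153762817383, 54.20198059082031), 6.713789463043213) 76
top keeper y range [-0.0032  0.0641] 175
knob bar ((-0.08118462562561035, 0.5150775909423828), (13.079139709472656, 55.74141311645508), 8.773046493530273) 86
```

View pics/end.png

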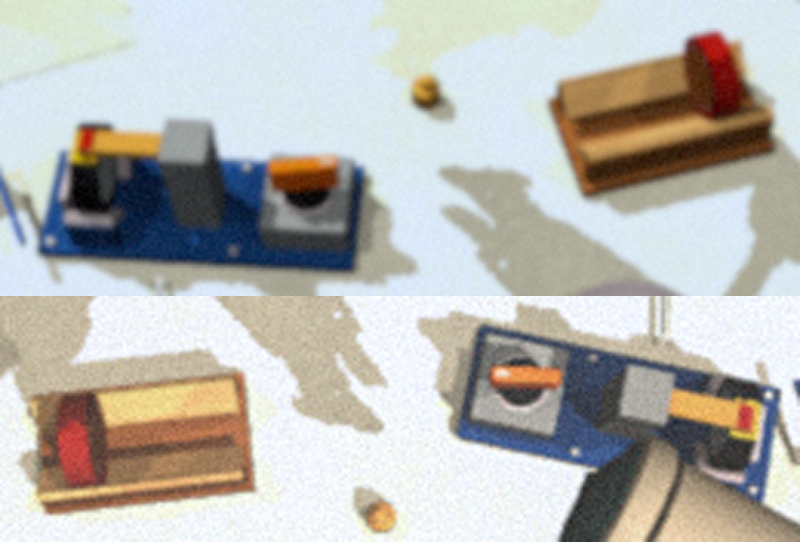

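The picture shows the keeper's red tip across the cell's flat at (745,415), the knob bar turned along the saddle at (525,377), and the filter and weight where they were. The hand is clear, so I hand in.

```bash
python3 -c "
from rig import *
print(sign_off())"
```

```text
the job is handed in; nothing more can be done
None
```

The lens cell is in the middle of the saddle's V with its flat up. The orange knob is past its click and the brass keeper lies across the flat. I handed the job in at about 29 s of the 72 s.

**What I did:** I picked the cell from the rack with the hand leaning 28°. I seated it in the V with its flat about 55° from up, let go briefly so it settled, and gripped it again. I rolled it about 55° to level and released it, then gripped the knob, turned it clockwise to its stop and backed away.

**Last checks:**
- **Flat:** before the keeper moved, the fitted normals put the roll within 1° of level in all three views.
- **Knob:** it felt its stop at about 81°, and the cameras then read 81–83° (stop is 1.4 rad, about 80°).
- **Keeper:** its tip is about 3 mm past the V's centre, so about 63 mm of travel.
- **Rest of the scene:** the red filter holder and brass weight look unmoved. I did not measure the other items again. The robot is clear of everything, with almost no force on the wrist.

**Checks that disagreed:**
- The final flat readings gave up to 24° in the scene view and -4° in the top view. The brass keeper now covers the flat and falls in the same colour mask, so I disregarded them.
- Two earlier normals also showed a tilt along the V: 5° in the wrist view just after release, and 8° in the scene view after backing off. The wrist and top views after backing off put it within 1°.

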